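# Find the loose-capped bottle in the sloping rack and set it in the drip tray

### The job

One of the three bottles in the sloping rack was put back with its cap loose. Try the caps with a light clockwise twist to find it, screw the loose cap fully home while its bottle is still in the rack, then take that bottle out and gently stand it upright on the floor of the drip tray, to be wiped down. Leave the two tight bottles seated in the rack, and do not disturb the other things on the bench.

Things in the scene. Friction and masses are not known exactly. Their poses are not given: they have to be found in the camera images.
- bottle_a_mid (a point): Centre (on the axis, 65 mm above the underside) of one of three like square white plastic bottles, 60 x 60 mm, 130 mm tall with cap, about 0.3 kg. z: along its axis to the cap; x, y square to its flat sides, y along the row in the rack. The flat sides end 98 mm above the underside; then shoulder, neck and cap. They look alike and stand in the pockets in any order.
- cap_a: Black ribbed screw cap of bottle_a, 46 mm across, 22 mm tall; origin at its underside's centre, 108 mm above the bottle's. z out through its top; x starts 0.45 to 0.85 rad counter-clockwise of the bottle's x, loose or tight. A tight cap does not turn: the fingers slip, or the bottle takes up 0.05 rad of play. A loose one turns lightly (0.12 N m); turned clockwise it stops fully home with x on the bottle's x.
- bottle_b_mid (a point): Centre (on the axis, 65 mm above the underside) of one of three like square white plastic bottles, 60 x 60 mm, 130 mm tall with cap, about 0.3 kg. z: along its axis to the cap; x, y square to its flat sides, y along the row in the rack. The flat sides end 98 mm above the underside; then shoulder, neck and cap. They look alike and stand in the pockets in any order.
- cap_b: Black ribbed screw cap of bottle_b, 46 mm across, 22 mm tall; origin at its underside's centre, 108 mm above the bottle's. z out through its top; x starts 0.45 to 0.85 rad counter-clockwise of the bottle's x, loose or tight. A tight cap does not turn: the fingers slip, or the bottle takes up 0.05 rad of play. A loose one turns lightly (0.12 N m); turned clockwise it stops fully home with x on the bottle's x.
- bottle_c_mid (a point): Centre (on the axis, 65 mm above the underside) of one of three like square white plastic bottles, 60 x 60 mm, 130 mm tall with cap, about 0.3 kg. z: along its axis to the cap; x, y square to its flat sides, y along the row in the rack. The flat sides end 98 mm above the underside; then shoulder, neck and cap. They look alike and stand in the pockets in any order.
- cap_c: Black ribbed screw cap of bottle_c, 46 mm across, 22 mm tall; origin at its underside's centre, 108 mm above the bottle's. z out through its top; x starts 0.45 to 0.85 rad counter-clockwise of the bottle's x, loose or tight. A tight cap does not turn: the fingers slip, or the bottle takes up 0.05 rad of play. A loose one turns lightly (0.12 N m); turned clockwise it stops fully home with x on the bottle's x.
- rack: Fixed pale wooden rack, 135 x 320 mm: a block tipped 30 degrees, so that the caps lean to its front. Origin: centre of its foot on the bench; x to its back, y along the row, z up. Three square pockets 63 mm wide, 45 mm deep, 110 mm apart in y, floor centres at x 7, z 47 mm; their axes point along (-0.5, 0, 0.87). Cap tops stand 160 mm over the bench.
- tray: Fixed grey plastic drip tray, 170 x 170 mm, 22 mm tall, walls 4 mm, floor 4 mm thick. Origin at the centre of its underside on the bench, z up.
- hammer: Bystander: hammer lying on the bench, 220 mm long.
- carton: Bystander: open cardboard box, 90 x 90 x 65 mm, origin at the centre of its underside.
- handpiece: Bystander: aluminium flexible-shaft handpiece on a wooden cradle, 170 mm long, 55 mm tall, origin at the centre of its underside.
- ring_stand: Bystander: tapered steel ring mandrel upright on a round wooden foot, 90 mm across, 165 mm tall, origin at the centre of its underside.
Mind the look-alikes: they are no part of the job. What is shaped like the part that bears bottle_c_mid but green is not meant. What is shaped like the part that bears bottle_b_mid but turquoise is not meant.

How it is judged:
On the way:
1. the loose cap has been screwed home (within 0.15 rad of its stop) while its bottle is still seated in its pocket (((angle between the x axis of cap_a and the x axis of bottle_a_mid, either way round below 0.15 rad and distance of bottle_a_mid from where it was at the start of the episode below 0.02 m) or (angle between the x axis of cap_b and the x axis of bottle_b_mid, either way round below 0.15 rad and distance of bottle_b_mid from where it was at the start of the episode below 0.02 m) or (angle between the x axis of cap_c and the x axis of bottle_c_mid, either way round below 0.15 rad and distance of bottle_c_mid from where it was at the start of the episode below 0.02 m))), for 0.1 s.
At the end, for the whole second after the job is handed in: The bottle that was loose, its cap home (within 0.15 rad of its stop), stands upright (within 0.09 rad) and still on the drip tray's floor, its axis within 55 mm of the tray's centre in x and in y; the tight bottles rest in their pockets, within 12 mm of where they were (((x of bottle_a_mid in the frame of tray between -0.055 and 0.055 m and y of bottle_a_mid in the frame of tray between -0.055 and 0.055 m and z of bottle_a_mid in the frame of tray between 0.062 and 0.076 m and angle between bottle_a_mid's own z axis and vertical below 0.09 rad and angle between the x axis of cap_a and the x axis of bottle_a_mid, either way round below 0.15 rad and distance of each of bottle_b_mid, bottle_c_mid from where it was at the start of the episode below 0.012 m) or (x of bottle_b_mid in the frame of tray between -0.055 and 0.055 m and y of bottle_b_mid in the frame of tray between -0.055 and 0.055 m and z of bottle_b_mid in the frame of tray between 0.062 and 0.076 m and angle between bottle_b_mid's own z axis and vertical below 0.09 rad and angle between the x axis of cap_b and the x axis of bottle_b_mid, either way round below 0.15 rad and distance of each of bottle_a_mid, bottle_c_mid from where it was at the start of the episode below 0.012 m) or (x of bottle_c_mid in the frame of tray between -0.055 and 0.055 m and y of bottle_c_mid in the frame of tray between -0.055 and 0.055 m and z of bottle_c_mid in the frame of tray between 0.062 and 0.076 m and angle between bottle_c_mid's own z axis and vertical below 0.09 rad and angle between the x axis of cap_c and the x axis of bottle_c_mid, either way round below 0.15 rad and distance of each of bottle_a_mid, bottle_b_mid from where it was at the start of the episode below 0.012 m)) and linear speed of each of bottle_a, bottle_b, bottle_c below 0.02 m/s); the robot touches nothing.
It fails at once if a bottle is pulled out of its pocket (over 40 mm) though its loose cap has not been screwed home, or though it is one of the tight ones, whose caps cannot be turned ((distance of bottle_a_mid from where it was at the start of the episode above 0.04 m and angle between the x axis of cap_a and the x axis of bottle_a_mid, either way round above 0.25 rad) or (distance of bottle_b_mid from where it was at the start of the episode above 0.04 m and angle between the x axis of cap_b and the x axis of bottle_b_mid, either way round above 0.25 rad) or (distance of bottle_c_mid from where it was at the start of the episode above 0.04 m and angle between the x axis of cap_c and the x axis of bottle_c_mid, either way round above 0.25 rad)).
It fails at once if the bottle hits the tray hard (over 60 N) (contact force between any of bottle_a, bottle_b, bottle_c and tray above 60 N).
It fails at once if a bystander is moved by more than 30 mm, or the ring mandrel is tipped (distance of any of hammer, carton, handpiece, ring_stand from where it was at the start of the episode above 0.03 m or angle between ring_stand's own z axis and vertical above 0.3 rad).
It also fails if it takes over 64 s, if anything falls off the work surface, if the arm or the gripper's body presses on something with over 40 N, if the wrist force passes 120 N, or if a joint passes its speed limit or range.

### The arm

A 6-joint arm with a two-finger parallel gripper is mounted at the origin on the work surface. World frame = base frame: x ahead of the robot, y to its left, z up, the work surface at z = 0. Lengths are in m, angles in rad, forces in N, time in s.
With the tool pointing down it reaches from about 0.3 to 0.775 m from the base axis. Payload 14.6 kg.
Tool frame: the origin (TCP) lies on the centre line of the jaws, within the pads' length; the fingertips stand 19 mm ahead of it and the grasp point (between the pads) is the TCP; y points along the fingers, x is the direction in which the jaws open and shut, and the axes are right-handed (so a half turn about y gives the same grasp; the last joint's range is limited). The gripper opens to 94 mm and grips with 3 to 60 N. Pads are 16 mm wide; open, the fingers measure 119 mm over their backs; the gripper's body (75 mm by 177 mm) begins 78 mm behind the grasp point.
Start: joints at [1.253, 0.3, 1.521, -0, 1.321, -0.067], TCP at [0.136, 0.533, 0.224] pointing down, gripper open.
Joint ranges: [-3.03, 3.03], [-0.79, 2.21], [0.23, 2.52], [-1.04, 4.18], [0, 3.07], [-2.55, 2.55]. Speed limits (rad/s): [2.22, 2.22, 2.57, 3.14, 3.14, 3.14].

### API

Orientations are given as [roll, pitch, yaw] about the fixed x, y, z axes, in that order (R = Rz(yaw) Ry(pitch) Rx(roll)).
In Python, from station import ctrl, optics gives the robot as it stands.
- The arm moves only by the tool jog_arm, never from a script. Its argument "targets" is a list of rows, each a list of 3 entries, a list of its own where there are three numbers: the finger opening in cm, from 0 to 9.4, then the shift along the tool's x, y, z in cm, then the turn about the tool's y in rad. A call has 1 to 10 rows; each row is the pose to reach, as a shift and turn from the pose commanded when the call began, along the tool's axes at that moment; what a row does not reach only later rows make up. A row lasts 1/10 s, in which the tool goes at most 50 mm and 8.59 degrees, less where a joint would pass 70% of its speed; a pose out of reach is approached as far as the arm can. A call with a gripper value outside its range is refused whole. The fingers move at their own pace and stop on an object; "grip_force" is the grip in N (left out, the last holds). Time passes only in rows, so rows that repeat a pose let the fingers close. It gives the time, the measured TCP pose, the force and the opening at its end, in the units of the state.
- ctrl.get_obs(): the state, without advancing time (a new reading comes with each control period).
- optics.camera(name): name is "scene" or "top"; returns a dict with "img" (384x512x3 uint8, red, green, blue), "range_z" (384x512 float32, m along the optical axis (not along the pixel's ray), 0 where there is no reading), "camera_matrix" (3x3 intrinsics, pixels), "world_to_cam" (4x4, takes a point from world to camera coordinates). Camera axes: x right, y up, looking along -z (the intrinsics and any distortion apply to the point x, -y, -z); pixel columns grow to the right and rows downward; lengths in m; the calibration is good to about 2 mm. A picture is of the moment at which its call begins.
- ctrl.hand_in(): hands the job in, once; it reports no verdict.
The state is a dict: "time_s": time; "qpos": joint angles; "joint_vel": joint speeds; "tau": joint torques, N m; "ee_pos": TCP position; "eef_rot": TCP orientation; "force": force on the tool from outside, world axes, zero at the start; "moment": the same for the moment, N m; "grip_width": finger opening in m.
Only numpy, scipy, OpenCV 4.12 (cv2) and the standard library are available. Lean on these libraries where they do the work, as an engineer would, in place of code of your own. Each camera call takes 0.05 s, during which the arm holds its last target. There are 200 camera calls.

## Working session

There is one attempt and no reset: what is moved stays moved. The work goes in short steps, Python scripts to look and compute and a tool call to move; the robot and the scene stay as the last step left them, time stands still between calls to the robot, and variables do not carry over. Pictures are saved under pics/ and viewed, about 8 in all and at most 12, crops included, and the job is handed in when it is done.

Besides the shell and the picture viewer there is one more tool, called after "Call:" by a JSON object that holds its "fn" and its "kwargs", one argument or row to a line. jog_arm: Moves the arm, as the interface text tells. Its arguments: {"type":"object","properties":{"targets":{"type":"array","items":{"type":"array"}},"grip_force":{"type":"number"}},"required":["targets"]}

```bash
ls; mkdir -p pics; python3 - <<'E'
from station import ctrl, optics
import cv2, numpy as np, pickle
o=ctrl.get_obs(); print(o)
d={}
for n in("scene","top"):
    c=optics.camera(n); d[n]=c; cv2.imwrite(f"pics/{n}0.png",c["img"][:,:,::-1]); print(n,c["camera_matrix"],c["world_to_cam"])
pickle.dump(d,open("d0.pkl","wb"))
E
```

```text
pics
{'time_s': 0.0, 'qpos': array([ 1.25339555e+00,  3.00464959e-01,  1.52158695e+00, -4.63925139e-05,
        1.32071800e+00, -6.65824890e-02]), 'joint_vel': array([-0.00157338, -0.00118132,  0.00201854, -0.00249965,  0.00158409,
       -0.00078833]), 'tau': array([ 1.05215739e-03, -5.31799614e+01, -3.52737987e+01,  7.08626490e-02,
        2.43437866e-02, -8.79863615e-05]), 'ee_pos': array([0.13643486, 0.53255222, 0.22388721]), 'eef_rot': array([-1.57076284e+00,  1.17763313e-03,  1.31998956e+00]), 'force': array([-0.29917136, -0.05582674, -0.01738714]), 'moment': array([-1.23962107e-03,  8.37290360e-05,  4.42475504e-02]), 'grip_width': 0.09380487117091313}
scene [[349.24661907   0.         250.86009616]
 [  0.         349.24661907 188.49755834]
 [  0.           0.           1.        ]] [[ 0.64794499  0.76141257  0.02044946 -0.37065001]
 [-0.44729578  0.35863359  0.81933414  0.14012864]
 [ 0.61651745 -0.54003041  0.57295147 -1.48578623]
 [ 0.          0.          0.          1.        ]]
top [[392.23162714   0.         260.29021372]
 [  0.         392.23162714 193.74347021]
 [  0.           0.           1.        ]] [[ 0.02790915 -0.99960095 -0.00436207  0.00242489]
 [ 0.9877202   0.02690585  0.15389896 -0.52971789]
 [-0.15372018 -0.0086037   0.98807696 -1.24636142]
 [ 0.          0.          0.          1.        ]]
```

View pics/scene0.png

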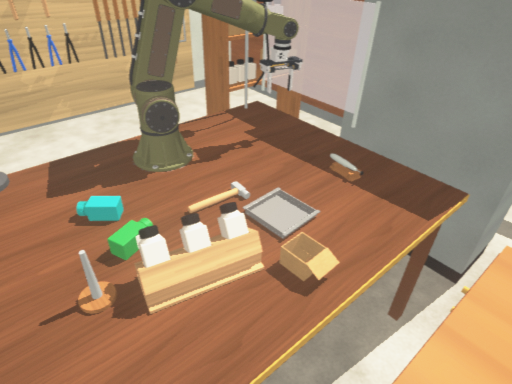

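View pics/top0.png

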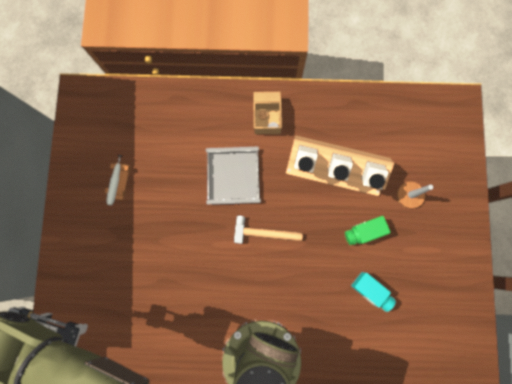

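The top view shows three caps at about (306,163), (341,172) and (377,181), leaning toward the robot. The tray is at (233,176) and the ring stand at (412,193). The scene view shows the same layout. Next I'll measure the positions.

```bash
cat > h.py <<'E'
import numpy as np, cv2
def cloud(c):
    K=c["camera_matrix"];M=np.linalg.inv(c["world_to_cam"]);z=c["range_z"]
    v,u=np.mgrid[0:z.shape[0],0:z.shape[1]]
    P=np.stack([(u-K[0,2])/K[0,0]*z,-(v-K[1,2])/K[1,1]*z,-z,np.ones_like(z)],-1)
    return (P@M.T)[...,:3]
E
python3 - <<'E'
import pickle,numpy as np,cv2
from h import cloud
d=pickle.load(open("d0.pkl","rb"))
for n in("top","scene"):
    c=d[n];P=cloud(c);hsv=cv2.cvtColor(c["img"],cv2.COLOR_RGB2HSV)
    m=((hsv[...,2]<75)&(P[...,2]>0.125)&(P[...,2]<0.18)&(P[...,0]>.35)&(P[...,1]<.1)&(c["range_z"]>0)).astype(np.uint8)
    k,l,s,ce=cv2.connectedComponentsWithStats(m)
    for i in range(1,k):
        if s[i,4]<40: continue
        Q=P[l==i]; 
        a=np.array([-.5,0,.866]); 
        u_,s_,vt=np.linalg.svd(Q-Q.mean(0),full_matrices=False)
        print(n,s[i],ce[i].round(1),"mean",Q.mean(0).round(4),"med",np.median(Q,0).round(4),"zr",np.percentile(Q[:,2],[3,97]).round(3),"n",vt[2].round(2))
    g=((hsv[...,1]<40)&(P[...,2]<0.04)&(P[...,2]>-.01)&(abs(P[...,0]-.55)<.2)&(abs(P[...,1]-.1)<.2)).astype(np.uint8)
    k,l,s,ce=cv2.connectedComponentsWithStats(g)
    i=1+s[1:,4].argmax();Q=P[l==i];r=cv2.minAreaRect((Q[:,:2]*1000).astype(np.float32));print("tray",r,np.percentile(Q[:,2],[5,50,95]))
    # rack wood
    w=((hsv[...,0]>8)&(hsv[...,0]<28)&(hsv[...,1]>50)&(P[...,2]>0.03)&(P[...,2]<.13)&(P[...,0]>.4)&(P[...,1]<-.03)&(P[...,1]>-.42)).astype(np.uint8)
    k,l,s,ce=cv2.connectedComponentsWithStats(w)
    for i in range(1,k):
        if s[i,4]>150: Q=P[l==i];print("wood",s[i],cv2.minAreaRect((Q[:,:2]*1000).astype(np.float32)),np.percentile(Q[:,2],[2,98]))
E
```

```text
top [300 158  13  13 128] [305.5 163.8] mean [ 0.6055 -0.1174  0.1613] med [ 0.6053 -0.1176  0.161 ] zr [0.152 0.172] n [-0.52  0.14  0.84]
top [335 166  13  14 137] [341.  172.4] mean [ 0.5819 -0.2238  0.1611] med [ 0.5821 -0.2242  0.1611] zr [0.15  0.171] n [-0.53  0.09  0.84]
top [370 175  14  13 142] [376.8 181. ] mean [ 0.5585 -0.3302  0.1615] med [ 0.5588 -0.3301  0.1614] zr [0.151 0.172] n [-0.52  0.1   0.85]
tray ((594.4920043945312, 112.22959899902344), (188.58631896972656, 172.79257202148438), 3.469761371612549) [0.00101079 0.00613247 0.02456283]
wood [ 288  135  106   54 1822] ((633.1087646484375, -236.5792694091797), (321.1311950683594, 124.2259292602539), 77.57999420166016) [0.06210487 0.11369608]
tray ((595.793212890625, 109.88640594482422), (189.83224487304688, 175.5257110595703), 3.1987526416778564) [0.00153201 0.00470283 0.02214048]
wood [ 134  216  128   85 4133] ((634.4370727539062, -237.29647827148438), (320.3044738769531, 120.9569320678711), 78.2022705078125) [0.0325049 0.1086269]
wood [280 244  40  36 381] ((815.3973999023438, -38.609130859375), (134.25962829589844, 16.643291473388672), 0.7153280377388) [0.0311442  0.06602874]
```

Call:
{"fn": "jog_arm", "kwargs": {
  "targets": [
    [7, [-51.3, 0, -62.2], -0.28],
    [7, [-51.3, 0, -62.2], -0.28],
    [7, [-51.3, 0, -62.2], -0.28],
    [7, [-51.3, 0, -62.2], -0.28],
    [7, [-51.3, 0, -62.2], -0.28],
    [7, [-51.3, 0, -62.2], -0.28],
    [7, [-51.3, 0, -62.2], -0.28],
    [7, [-51.3, 0, -62.2], -0.28],
    [7, [-51.3, 0, -62.2], -0.28],
    [7, [-51.3, 0, -62.2], -0.28]
  ],
  "grip_force": 12
}}

```text
time_s: 1.1
ee_pos: [0.4307, 0.1287, 0.2245]
eef_rot: [-1.571, -0.0, 1.6]
force: [-0.4, 0.6, -0.3]
grip_width: 0.0701
```

```bash
cat >> h.py <<'E'
CAP={"L":(.6109,-.1186),"M":(.5873,-.2250),"R":(.5639,-.3314)}; YAW=1.353
def go(x,y,z,yaw):
    from station import ctrl
    from scipy.spatial.transform import Rotation as R
    o=ctrl.get_obs();r=R.from_euler("xyz",o["eef_rot"]);s=r.inv().apply(np.array([x,y,z])-o["ee_pos"])*100
    print("shift cm",s.round(2),"turn",round(o["eef_rot"][2]-yaw,3))
def st():
    from station import ctrl
    o=ctrl.get_obs()
    for k in("time_s","qpos","ee_pos","eef_rot","force","moment","grip_width"): print(k,np.round(o[k],4))
E
python3 -c "
from h import *
st();go(*CAP['L'],.2,1.60)"
```

```text
time_s 1.1
qpos [ 0.209   0.0737  1.7894  0.      1.2784 -1.391 ]
ee_pos [0.4307 0.1287 0.2245]
eef_rot [-1.5709 -0.      1.5999]
force [-0.3878  0.5942 -0.3395]
moment [ 0.0604 -0.0129 -0.0209]
grip_width 0.0701
shift cm [-25.25   2.45 -17.3 ] turn -0.0
```

Call:
{"fn": "jog_arm", "kwargs": {
  "targets": [
    [7, [-25.3, 2.0, -17.3], 0],
    [7, [-25.3, 2.0, -17.3], 0],
    [7, [-25.3, 2.0, -17.3], 0],
    [7, [-25.3, 2.0, -17.3], 0],
    [7, [-25.3, 2.0, -17.3], 0],
    [7, [-25.3, 2.0, -17.3], 0],
    [7, [-25.3, 2.0, -17.3], 0],
    [7, [-25.3, 2.0, -17.3], 0],
    [7, [-25.3, 2.0, -17.3], 0]
  ]
}}

```text
time_s: 2.0
ee_pos: [0.6098, -0.1163, 0.2043]
eef_rot: [-1.57, -0.0, 1.6]
force: [-0.5, 0.5, -0.4]
grip_width: 0.07
```

```bash
python3 - <<'E'
from h import *
from station import optics
st();go(*CAP['L'],.157,1.60)
c=optics.camera("top");s=optics.camera("scene")
a=cv2.resize(c["img"][120:220,240:420],None,fx=4,fy=4);b=cv2.resize(s["img"][150:310,110:310],None,fx=2,fy=2)
b=cv2.resize(b,(400,320)); im=np.zeros((600,720,3),np.uint8); 
a=cv2.resize(a,(500,278)); im[:278,:500]=a; im[280:600,:400]=b
cv2.imwrite("pics/p1.png",im[:,:,::-1])
E
```

```text
time_s 2.0
qpos [-2.4740e-01  4.7420e-01  1.3284e+00  1.0000e-04  1.3396e+00 -1.8480e+00]
ee_pos [ 0.6098 -0.1163  0.2043]
eef_rot [-1.5702e+00 -3.0000e-04  1.6005e+00]
force [-0.5305  0.4654 -0.4333]
moment [0.0242 0.0266 0.0509]
grip_width 0.07
shift cm [-0.24  4.73 -0.11] turn 0.0
```

View pics/p1.png

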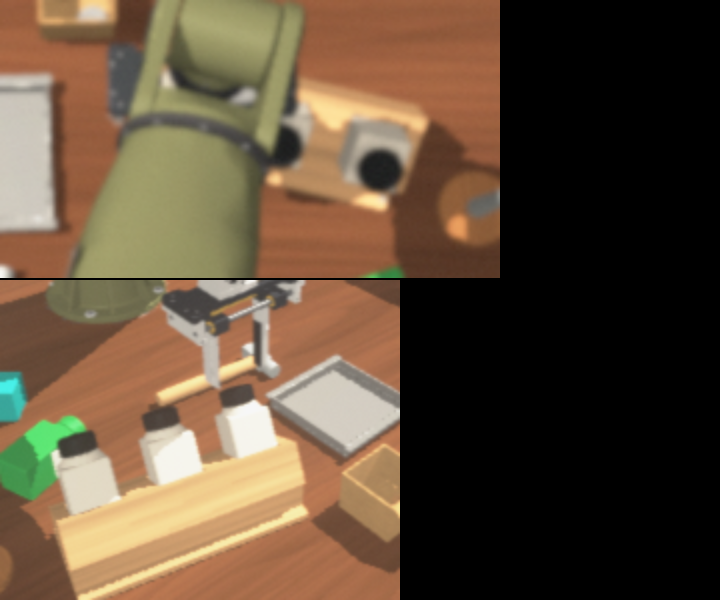

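Call:
{"fn": "jog_arm", "kwargs": {
  "targets": [
    [7, [0, 2.5, 0], 0],
    [7, [0, 4.7, 0], 0],
    [7, [0, 4.7, 0], 0],
    [3, [0, 4.7, 0], 0],
    [3, [0, 4.7, 0], 0],
    [3, [0, 4.7, 0], 0],
    [3, [0, 4.7, 0], 0],
    [3, [0, 4.7, 0], 0]
  ],
  "grip_force": 12
}}

```text
time_s: 2.9
ee_pos: [0.6106, -0.1171, 0.1586]
eef_rot: [-1.572, 0.0, 1.6]
force: [-1.5, 1.6, 7.1]
grip_width: 0.047
```

```bash
python3 -c "
from h import *
st()"
```

```text
time_s 2.9
qpos [-2.4840e-01  5.1420e-01  1.3784e+00  1.0000e-04  1.2475e+00 -1.8485e+00]
ee_pos [ 0.6106 -0.1171  0.1586]
eef_rot [-1.5723e+00  3.0000e-04  1.6000e+00]
force [-1.4895  1.5588  7.1461]
moment [ 0.1776  0.2581 -0.0146]
grip_width 0.047
```

Call:
{"fn": "jog_arm", "kwargs": {
  "targets": [
    [3, [0, 0, 0], 0.08],
    [3, [0, 0, 0], 0.15],
    [3, [0, 0, 0], 0.15]
  ]
}}

```text
time_s: 3.2
ee_pos: [0.6104, -0.1173, 0.1582]
eef_rot: [-1.572, 0.0, 1.449]
force: [-2.7, 0.7, 5.6]
grip_width: 0.046
```

```bash
python3 -c "
from h import *
st()"
```

```text
time_s 3.2
qpos [-2.4870e-01  5.1460e-01  1.3788e+00 -2.0000e-04  1.2474e+00 -1.6973e+00]
ee_pos [ 0.6104 -0.1173  0.1582]
eef_rot [-1.5717e+00  3.0000e-04  1.4487e+00]
force [-2.656   0.6631  5.6479]
moment [-0.0981  0.3963 -0.0636]
grip_width 0.046
```

Call:
{"fn": "jog_arm", "kwargs": {
  "targets": [
    [3, [0, 0, 0], 0.1],
    [3, [0, 0, 0], 0.2],
    [3, [0, 0, 0], 0.2]
  ]
}}

```text
time_s: 3.5
ee_pos: [0.6103, -0.1169, 0.1578]
eef_rot: [-1.571, -0.0, 1.251]
force: [-1.5, 1.0, 4.6]
grip_width: 0.0463
```

```bash
python3 -c "
from h import *
st()"
```

```text
time_s 3.5
qpos [-2.4830e-01  5.1510e-01  1.3791e+00  4.0000e-04  1.2473e+00 -1.4990e+00]
ee_pos [ 0.6103 -0.1169  0.1578]
eef_rot [-1.5709e+00 -4.0000e-04  1.2506e+00]
force [-1.4685  1.0409  4.5983]
moment [0.4252 0.089  0.0837]
grip_width 0.0463
```

Call:
{"fn": "jog_arm", "kwargs": {
  "targets": [
    [3, [0, 0, 0], 0],
    [3, [0, 0, 0], 0],
    [3, [0, 0, 0], 0.1],
    [3, [0, 0, 0], 0.2]
  ],
  "grip_force": 25
}}

```text
time_s: 3.9
ee_pos: [0.6106, -0.1165, 0.1575]
eef_rot: [-1.571, -0.001, 1.05]
force: [0.9, 5.7, 4.2]
grip_width: 0.0468
```

```bash
python3 -c "
from h import *
st()"
```

```text
time_s 3.9
qpos [-2.4780e-01  5.1540e-01  1.3791e+00  1.0000e-03  1.2464e+00 -1.2981e+00]
ee_pos [ 0.6106 -0.1165  0.1575]
eef_rot [-1.5712e+00 -1.1000e-03  1.0500e+00]
force [0.917  5.7102 4.2267]
moment [ 1.3132 -0.2337  0.6421]
grip_width 0.0468
```

Call:
{"fn": "jog_arm", "kwargs": {
  "targets": [
    [3, [0, 0, 0], 0.1]
  ]
}}

```text
time_s: 4.0
ee_pos: [0.6106, -0.1165, 0.1574]
eef_rot: [-1.571, -0.001, 0.95]
force: [6.7, 2.5, -2.9]
grip_width: 0.0477
```

```bash
python3 -c "
from h import *
st()"
```

```text
time_s 4.0
qpos [-2.4780e-01  5.1560e-01  1.3791e+00  9.0000e-04  1.2462e+00 -1.1979e+00]
ee_pos [ 0.6106 -0.1165  0.1574]
eef_rot [-1.5711e+00 -1.0000e-03  9.4980e-01]
force [ 6.6785  2.4632 -2.8861]
moment [ 0.5992 -1.2324  0.6172]
grip_width 0.0477
```

Call:
{"fn": "jog_arm", "kwargs": {
  "targets": [
    [7, [0, 0, 0], 0],
    [7, [0, 0, 0], 0],
    [7, [0, 0, 0], -0.15],
    [7, [0, 0, 0], -0.3],
    [7, [0, 0, 0], -0.45],
    [7, [0, 0, 0], -0.55],
    [3, [0, 0, 0], -0.55],
    [3, [0, 0, 0], -0.55],
    [3, [0, 0, 0], -0.55],
    [3, [0, 0, 0], -0.55]
  ],
  "grip_force": 12
}}

```text
time_s: 5.0
ee_pos: [0.6102, -0.1172, 0.1574]
eef_rot: [-1.571, 0.0, 1.499]
force: [-0.3, -0.1, -0.7]
grip_width: 0.0464
```

```bash
python3 -c "
from h import *
st()"
```

```text
time_s 5.0
qpos [-2.4860e-01  5.1550e-01  1.3794e+00 -1.0000e-04  1.2469e+00 -1.7477e+00]
ee_pos [ 0.6102 -0.1172  0.1574]
eef_rot [-1.5706e+00  1.0000e-04  1.4991e+00]
force [-0.2857 -0.0586 -0.7319]
moment [-0.0861  0.0918 -0.1166]
grip_width 0.0464
```

Call:
{"fn": "jog_arm", "kwargs": {
  "targets": [
    [3, [0, 0, 0], 0.1],
    [3, [0, 0, 0], 0.2]
  ]
}}

```text
time_s: 5.2
ee_pos: [0.6103, -0.1166, 0.1578]
eef_rot: [-1.571, -0.001, 1.296]
force: [-0.6, 3.7, 1.8]
grip_width: 0.0455
```

```bash
python3 -c "
from h import *
st()"
```

```text
time_s 5.2
qpos [-2.4800e-01  5.1500e-01  1.3792e+00  1.0000e-03  1.2476e+00 -1.5444e+00]
ee_pos [ 0.6103 -0.1166  0.1578]
eef_rot [-1.5706e+00 -9.0000e-04  1.2960e+00]
force [-0.5923  3.6906  1.7626]
moment [1.0072 0.174  0.3786]
grip_width 0.0455
```

Call:
{"fn": "jog_arm", "kwargs": {
  "targets": [
    [3, [0, 0, 0], 0.1],
    [3, [0, 0, 0], 0.1]
  ]
}}

```text
time_s: 5.4
ee_pos: [0.6102, -0.1166, 0.1575]
eef_rot: [-1.57, -0.001, 1.198]
force: [-3.2, 2.9, 2.4]
grip_width: 0.0468
```

```bash
python3 -c "
from h import *
st()"
```

```text
time_s 5.4
qpos [-2.4800e-01  5.1530e-01  1.3795e+00  6.0000e-04  1.2474e+00 -1.4458e+00]
ee_pos [ 0.6102 -0.1166  0.1575]
eef_rot [-1.5702e+00 -5.0000e-04  1.1976e+00]
force [-3.1649  2.879   2.3588]
moment [0.4826 0.4616 0.0603]
grip_width 0.0468
```

Call:
{"fn": "jog_arm", "kwargs": {
  "targets": [
    [7, [0, 0, 0], 0],
    [7, [0, 0, 0], 0],
    [7, [0, -5, 0], 0],
    [7, [-3.5, -5, -0.5], -0.1],
    [7, [-8, -5, -1.2], -0.2],
    [7, [-10.7, -5, -1.7], -0.3],
    [7, [-10.7, -5, -1.7], -0.3],
    [7, [-10.7, -2.5, -1.7], -0.3],
    [7, [-10.7, 0, -1.7], -0.3],
    [7, [-10.7, 0, -1.7], -0.3]
  ]
}}

```text
time_s: 6.4
ee_pos: [0.5862, -0.2219, 0.1542]
eef_rot: [-1.566, -0.002, 1.5]
force: [0.2, -1.1, 0.1]
grip_width: 0.0696
```

Call:
{"fn": "jog_arm", "kwargs": {
  "targets": [
    [3, [0, 0, 0], 0],
    [3, [0, 0, 0], 0],
    [3, [0, 0, 0], 0],
    [3, [0, 0, 0], 0],
    [3, [0, 0, 0], 0]
  ]
}}

```text
time_s: 6.9
ee_pos: [0.5877, -0.2233, 0.1586]
eef_rot: [-1.573, 0.001, 1.5]
force: [-0.9, -0.4, 6.7]
grip_width: 0.047
```

```bash
python3 -c "
from h import *
st()"
```

```text
time_s 6.9
qpos [-4.2120e-01  5.2920e-01  1.3557e+00 -2.0000e-04  1.2548e+00 -1.9210e+00]
ee_pos [ 0.5877 -0.2233  0.1586]
eef_rot [-1.5725e+00  8.0000e-04  1.4999e+00]
force [-0.9183 -0.3637  6.6824]
moment [-0.2143  0.1469 -0.0227]
grip_width 0.047
```

Call:
{"fn": "jog_arm", "kwargs": {
  "targets": [
    [3, [0, 0, 0], 0.1],
    [3, [0, 0, 0], 0.2]
  ]
}}

```text
time_s: 7.1
ee_pos: [0.5877, -0.223, 0.1581]
eef_rot: [-1.572, -0.0, 1.296]
force: [1.0, 1.0, 2.6]
grip_width: 0.0461
```

```bash
python3 -c "
from h import *
st()"
```

```text
time_s 7.1
qpos [-4.2110e-01  5.2980e-01  1.3561e+00  3.0000e-04  1.2544e+00 -1.7175e+00]
ee_pos [ 0.5877 -0.223   0.1581]
eef_rot [-1.5722e+00 -1.0000e-04  1.2963e+00]
force [1.0357 1.01   2.5954]
moment [ 0.4155 -0.3498  0.3019]
grip_width 0.0461
```

Call:
{"fn": "jog_arm", "kwargs": {
  "targets": [
    [3, [0, 0, 0], 0.1]
  ]
}}

```text
time_s: 7.2
ee_pos: [0.5877, -0.2228, 0.158]
eef_rot: [-1.572, -0.001, 1.196]
force: [2.5, 0.3, 3.4]
grip_width: 0.0458
```

```bash
python3 -c "
from h import *
st()"
```

```text
time_s 7.2
qpos [-4.2090e-01  5.2980e-01  1.3561e+00  8.0000e-04  1.2546e+00 -1.6174e+00]
ee_pos [ 0.5877 -0.2228  0.158 ]
eef_rot [-1.5719e+00 -7.0000e-04  1.1963e+00]
force [2.4594 0.3098 3.3954]
moment [ 0.5306 -0.3759  0.4106]
grip_width 0.0458
```

Call:
{"fn": "jog_arm", "kwargs": {
  "targets": [
    [3, [0, 0, 0], 0]
  ]
}}

```text
time_s: 7.3
ee_pos: [0.5876, -0.2228, 0.1579]
eef_rot: [-1.572, -0.001, 1.199]
force: [0.2, 1.9, 2.2]
grip_width: 0.0465
```

```bash
python3 -c "
from h import *
st()"
```

```text
time_s 7.3
qpos [-4.2090e-01  5.2990e-01  1.3562e+00  6.0000e-04  1.2547e+00 -1.6197e+00]
ee_pos [ 0.5876 -0.2228  0.1579]
eef_rot [-1.5716e+00 -5.0000e-04  1.1986e+00]
force [0.2111 1.8808 2.2119]
moment [ 0.5527 -0.1939 -0.0351]
grip_width 0.0465
```

Call:
{"fn": "jog_arm", "kwargs": {
  "targets": [
    [7, [0, 0, 0], 0],
    [7, [0, 0, 0], 0],
    [7, [0, -5, 0], 0],
    [7, [-3.5, -5, -0.5], -0.1],
    [7, [-8, -5, -1.2], -0.2],
    [7, [-10.7, -5, -1.7], -0.3],
    [7, [-10.7, -5, -1.7], -0.3],
    [7, [-10.7, -2.5, -1.7], -0.3],
    [7, [-10.7, 0, -1.7], -0.3],
    [7, [-10.7, 0, -1.7], -0.3]
  ]
}}

```text
time_s: 8.3
ee_pos: [0.5634, -0.3275, 0.1539]
eef_rot: [-1.566, -0.003, 1.5]
force: [-0.4, 0.4, 0.1]
grip_width: 0.0698
```

Call:
{"fn": "jog_arm", "kwargs": {
  "targets": [
    [3, [0, 0, 0], 0],
    [3, [0, 0, 0], 0],
    [3, [0, 0, 0], 0],
    [3, [0, 0, 0], 0],
    [3, [0, 0, 0], 0]
  ]
}}

```text
time_s: 8.8
ee_pos: [0.5647, -0.3292, 0.1587]
eef_rot: [-1.572, 0.001, 1.5]
force: [-0.6, -1.2, 5.7]
grip_width: 0.0466
```

```bash
python3 -c "
from h import *
st()"
```

```text
time_s 8.8
qpos [-5.8370e-01  5.8450e-01  1.2704e+00 -2.0000e-04  1.2847e+00 -2.0836e+00]
ee_pos [ 0.5647 -0.3292  0.1587]
eef_rot [-1.5725e+00  1.2000e-03  1.4999e+00]
force [-0.591  -1.1795  5.7151]
moment [-0.2261  0.0648 -0.0025]
grip_width 0.0466
```

Call:
{"fn": "jog_arm", "kwargs": {
  "targets": [
    [3, [0, 0, 0], 0.1],
    [3, [0, 0, 0], 0.2]
  ]
}}

```text
time_s: 9.0
ee_pos: [0.5646, -0.3294, 0.1584]
eef_rot: [-1.572, 0.001, 1.296]
force: [-0.5, -1.9, 4.8]
grip_width: 0.0457
```

```bash
python3 -c "
from h import *
st()"
```

```text
time_s 9.0
qpos [-5.8400e-01  5.8470e-01  1.2706e+00 -5.0000e-04  1.2845e+00 -1.8800e+00]
ee_pos [ 0.5646 -0.3294  0.1584]
eef_rot [-1.5723e+00  1.0000e-03  1.2962e+00]
force [-0.4517 -1.8554  4.824 ]
moment [-0.3354  0.0979  0.4582]
grip_width 0.0457
```

Call:
{"fn": "jog_arm", "kwargs": {
  "targets": [
    [3, [0, 0, 0], 0.1]
  ]
}}

```text
time_s: 9.1
ee_pos: [0.5646, -0.3291, 0.1583]
eef_rot: [-1.572, 0.0, 1.196]
force: [-0.3, -0.4, 4.6]
grip_width: 0.0459
```

```bash
python3 -c "
from h import *
st()"
```

```text
time_s 9.1
qpos [-5.8370e-01  5.8480e-01  1.2707e+00 -1.0000e-04  1.2847e+00 -1.7800e+00]
ee_pos [ 0.5646 -0.3291  0.1583]
eef_rot [-1.5721e+00  4.0000e-04  1.1963e+00]
force [-0.304  -0.4375  4.619 ]
moment [0.1309 0.1308 0.4559]
grip_width 0.0459
```

Call:
{"fn": "jog_arm", "kwargs": {
  "targets": [
    [3, [0, 0, 0], 0]
  ]
}}

```text
time_s: 9.2
ee_pos: [0.5645, -0.329, 0.1582]
eef_rot: [-1.572, 0.0, 1.198]
force: [-2.3, -0.1, 5.9]
grip_width: 0.0463
```

```bash
python3 -c "
from h import *
st()"
```

```text
time_s 9.2
qpos [-0.5837  0.5849  1.2709  0.      1.2849 -1.7821]
ee_pos [ 0.5645 -0.329   0.1582]
eef_rot [-1.5717e+00  2.0000e-04  1.1984e+00]
force [-2.2567 -0.1054  5.9156]
moment [0.1221 0.2351 0.0866]
grip_width 0.0463
```

Call:
{"fn": "jog_arm", "kwargs": {
  "targets": [
    [3, [0, 0, 0], 0],
    [3, [0, 0, 0], 0.04],
    [3, [0, 0, 0], 0.08],
    [3, [0, 0, 0], 0.12]
  ],
  "grip_force": 25
}}

```text
time_s: 9.6
ee_pos: [0.5647, -0.3286, 0.1581]
eef_rot: [-1.572, -0.0, 1.082]
force: [1.5, 0.1, 3.3]
grip_width: 0.046
```

```bash
python3 -c "
from h import *
st()"
```

```text
time_s 9.6
qpos [-5.8320e-01  5.8490e-01  1.2710e+00  6.0000e-04  1.2850e+00 -1.6657e+00]
ee_pos [ 0.5647 -0.3286  0.1581]
eef_rot [-1.5715e+00 -5.0000e-04  1.0823e+00]
force [1.5214 0.0675 3.2654]
moment [ 0.2387 -0.4352  0.6394]
grip_width 0.046
```

Call:
{"fn": "jog_arm", "kwargs": {
  "targets": [
    [3, [0, 0, 0], 0.04]
  ]
}}

```text
time_s: 9.7
ee_pos: [0.5647, -0.3285, 0.1581]
eef_rot: [-1.571, -0.001, 1.042]
force: [3.5, 0.4, 2.6]
grip_width: 0.0463
```

```bash
python3 -c "
from h import *
st()"
```

```text
time_s 9.7
qpos [-5.8320e-01  5.8490e-01  1.2711e+00  7.0000e-04  1.2852e+00 -1.6257e+00]
ee_pos [ 0.5647 -0.3285  0.1581]
eef_rot [-1.5712e+00 -6.0000e-04  1.0423e+00]
force [3.5267 0.3878 2.6358]
moment [ 0.2253 -0.6338  0.7086]
grip_width 0.0463
```

Call:
{"fn": "jog_arm", "kwargs": {
  "targets": [
    [7, [0, 0, 0], 0.0],
    [7, [0, 0, 0], 0.0],
    [7, [0, 0, 0], -0.15],
    [7, [0, 0, 0], -0.3],
    [7, [0, 0, 0], -0.4],
    [7, [0, 0, 0], -0.4],
    [7, [0, 0, 0], -0.3],
    [7, [0, 0, 0], -0.2]
  ]
}}

```text
time_s: 10.5
ee_pos: [0.5643, -0.3289, 0.1572]
eef_rot: [-1.57, -0.0, 1.234]
force: [-0.3, 0.5, 0.2]
grip_width: 0.0699
```

```bash
python3 -c "
from h import *
st()"
```

```text
time_s 10.5
qpos [-0.5838  0.5858  1.2717 -0.      1.2845 -1.8174]
ee_pos [ 0.5643 -0.3289  0.1572]
eef_rot [-1.5704e+00 -1.0000e-04  1.2336e+00]
force [-0.2612  0.507   0.1684]
moment [0.0016 0.0039 0.0376]
grip_width 0.0699
```

Call:
{"fn": "jog_arm", "kwargs": {
  "targets": [
    [7, [0, -5, 0], 0],
    [7, [4, -5, 0.5], -0.1],
    [7, [8, -5, 0.9], -0.2],
    [7, [10.8, -5, 1.2], -0.2],
    [7, [10.8, -5, 1.2], -0.2],
    [7, [10.8, -2.5, 1.2], -0.2],
    [7, [10.8, 0, 1.2], -0.2],
    [7, [10.8, 0, 1.2], -0.2],
    [3, [10.8, 0, 1.2], -0.2],
    [3, [10.8, 0, 1.2], -0.2]
  ],
  "grip_force": 25
}}

```text
time_s: 11.5
ee_pos: [0.5885, -0.2235, 0.159]
eef_rot: [-1.573, 0.001, 1.439]
force: [0.6, 0.1, -0.5]
grip_width: 0.0571
```

Call:
{"fn": "jog_arm", "kwargs": {
  "targets": [
    [3, [0, 0, 0], 0],
    [3, [0, 0, 0], 0],
    [3, [0, 0, 0], 0],
    [3, [0, 0, 0], 0.04],
    [3, [0, 0, 0], 0.08]
  ]
}}

```text
time_s: 12.0
ee_pos: [0.5885, -0.2228, 0.1582]
eef_rot: [-1.572, -0.0, 1.359]
force: [0.2, 1.8, 5.1]
grip_width: 0.0456
```

```bash
python3 -c "
from h import *
st()"
```

```text
time_s 12.0
qpos [-4.2030e-01  5.3110e-01  1.3537e+00  4.0000e-04  1.2554e+00 -1.7791e+00]
ee_pos [ 0.5885 -0.2228  0.1582]
eef_rot [-1.5723e+00 -1.0000e-04  1.3587e+00]
force [0.2101 1.774  5.12  ]
moment [ 0.5329 -0.21    0.3207]
grip_width 0.0456
```

Call:
{"fn": "jog_arm", "kwargs": {
  "targets": [
    [3, [0, 0, 0], 0.04]
  ]
}}

```text
time_s: 12.1
ee_pos: [0.5886, -0.2226, 0.1582]
eef_rot: [-1.572, -0.0, 1.319]
force: [2.5, 1.5, 4.6]
grip_width: 0.0454
```

```bash
python3 -c "
from h import *
st()"
```

```text
time_s 12.1
qpos [-4.2010e-01  5.3120e-01  1.3537e+00  8.0000e-04  1.2553e+00 -1.7391e+00]
ee_pos [ 0.5886 -0.2226  0.1582]
eef_rot [-1.5723e+00 -5.0000e-04  1.3187e+00]
force [2.4697 1.5254 4.5575]
moment [ 0.6601 -0.5492  0.3487]
grip_width 0.0454
```

Call:
{"fn": "jog_arm", "kwargs": {
  "targets": [
    [3, [0, 0, 0], 0.04]
  ]
}}

```text
time_s: 12.2
ee_pos: [0.5887, -0.2224, 0.1581]
eef_rot: [-1.572, -0.001, 1.279]
force: [3.0, 2.8, 2.4]
grip_width: 0.0456
```

```bash
python3 -c "
from h import *
st()"
```

```text
time_s 12.2
qpos [-4.1990e-01  5.3130e-01  1.3537e+00  1.2000e-03  1.2552e+00 -1.6991e+00]
ee_pos [ 0.5887 -0.2224  0.1581]
eef_rot [-1.5723e+00 -9.0000e-04  1.2789e+00]
force [2.9561 2.7775 2.3653]
moment [ 0.8525 -0.6759  0.4494]
grip_width 0.0456
```

Call:
{"fn": "jog_arm", "kwargs": {
  "targets": [
    [3, [0, 0, 0], 0.04],
    [3, [0, 0, 0], 0.08]
  ]
}}

```text
time_s: 12.4
ee_pos: [0.5887, -0.2219, 0.1581]
eef_rot: [-1.572, -0.002, 1.199]
force: [3.5, 5.2, 4.5]
grip_width: 0.0458
```

```bash
python3 -c "
from h import *
st()"
```

```text
time_s 12.4
qpos [-0.4195  0.5312  1.3539  0.002   1.2556 -1.6193]
ee_pos [ 0.5887 -0.2219  0.1581]
eef_rot [-1.5718 -0.0018  1.1992]
force [3.4808 5.1576 4.4886]
moment [ 1.679  -0.7608  0.5703]
grip_width 0.0458
```

Call:
{"fn": "jog_arm", "kwargs": {
  "targets": [
    [3, [0, 0, 0], 0.04],
    [3, [0, 0, 0], 0.08]
  ]
}}

```text
time_s: 12.6
ee_pos: [0.5887, -0.222, 0.1583]
eef_rot: [-1.572, -0.002, 1.119]
force: [0.2, 3.6, 5.0]
grip_width: 0.0461
```

```bash
python3 -c "
from h import *
st()"
```

```text
time_s 12.6
qpos [-0.4194  0.531   1.3538  0.0016  1.2559 -1.5392]
ee_pos [ 0.5887 -0.222   0.1583]
eef_rot [-1.5717 -0.0016  1.1193]
force [0.2052 3.5726 5.0263]
moment [ 1.0937 -0.1815  0.3673]
grip_width 0.0461
```

Call:
{"fn": "jog_arm", "kwargs": {
  "targets": [
    [3, [0, 0, 0], -0.05],
    [3, [0, 0, 0], -0.1],
    [3, [0, 0, 0], -0.15]
  ]
}}

```text
time_s: 12.9
ee_pos: [0.5882, -0.2233, 0.1581]
eef_rot: [-1.572, 0.001, 1.272]
force: [-1.8, -4.1, 2.8]
grip_width: 0.0458
```

```bash
python3 -c "
from h import *
st()"
```

```text
time_s 12.9
qpos [-4.2080e-01  5.3130e-01  1.3538e+00 -8.0000e-04  1.2553e+00 -1.6922e+00]
ee_pos [ 0.5882 -0.2233  0.1581]
eef_rot [-1.5718e+00  9.0000e-04  1.2716e+00]
force [-1.7924 -4.1469  2.8471]
moment [-0.8493  0.1948 -0.2383]
grip_width 0.0458
```

Call:
{"fn": "jog_arm", "kwargs": {
  "targets": [
    [3, [0, 0, 0], -0.05],
    [3, [0, 0, 0], -0.1]
  ]
}}

```text
time_s: 13.1
ee_pos: [0.5882, -0.2237, 0.1586]
eef_rot: [-1.572, 0.002, 1.371]
force: [0.0, -1.1, 0.4]
grip_width: 0.0452
```

```bash
python3 -c "
from h import *
st()"
```

```text
time_s 13.1
qpos [-4.2120e-01  5.3070e-01  1.3534e+00 -1.3000e-03  1.2558e+00 -1.7920e+00]
ee_pos [ 0.5882 -0.2237  0.1586]
eef_rot [-1.5721  0.0016  1.3713]
force [ 0.0466 -1.1139  0.4345]
moment [-0.3863 -0.0445 -0.2581]
grip_width 0.0452
```

Call:
{"fn": "jog_arm", "kwargs": {
  "targets": [
    [3, [0, 0, 0], -0.05],
    [3, [0, 0, 0], -0.1]
  ]
}}

```text
time_s: 13.3
ee_pos: [0.5882, -0.224, 0.1587]
eef_rot: [-1.572, 0.002, 1.471]
force: [-1.2, -3.0, 4.2]
grip_width: 0.0454
```

```bash
python3 -c "
from h import *
st()"
```

```text
time_s 13.3
qpos [-4.2140e-01  5.3060e-01  1.3532e+00 -1.8000e-03  1.2554e+00 -1.8919e+00]
ee_pos [ 0.5882 -0.224   0.1587]
eef_rot [-1.5724  0.0023  1.471 ]
force [-1.2172 -3.0358  4.1888]
moment [-0.9962  0.338  -0.4012]
grip_width 0.0454
```

Call:
{"fn": "jog_arm", "kwargs": {
  "targets": [
    [7, [0, 0, 0], 0],
    [7, [0, 0, 0], 0],
    [7, [0, -5, 0], 0],
    [7, [4, -5, -0.5], 0.1],
    [7, [8, -5, -0.9], 0.2],
    [7, [10.8, -5, -1.3], 0.27],
    [7, [10.8, -5, -1.3], 0.27],
    [7, [10.8, -2.5, -1.3], 0.27],
    [7, [10.8, 0, -1.3], 0.27],
    [7, [10.8, 0, -1.3], 0.27]
  ],
  "grip_force": 25
}}

```text
time_s: 14.3
ee_pos: [0.6104, -0.1169, 0.154]
eef_rot: [-1.565, 0.001, 1.2]
force: [-0.5, -0.9, -0.4]
grip_width: 0.0702
```

Call:
{"fn": "jog_arm", "kwargs": {
  "targets": [
    [3, [0, 0, 0], 0],
    [3, [0, 0, 0], 0],
    [3, [0, 0, 0], 0],
    [3, [0, 0, 0], 0],
    [3, [0, 0, 0], 0],
    [3, [0, 0, 0], -0.05],
    [3, [0, 0, 0], -0.1],
    [3, [0, 0, 0], -0.15]
  ]
}}

```text
time_s: 15.1
ee_pos: [0.612, -0.117, 0.1588]
eef_rot: [-1.572, 0.0, 1.351]
force: [-7.4, 0.5, 9.4]
grip_width: 0.0458
```

```bash
python3 -c "
from h import *
st()"
```

```text
time_s 15.1
qpos [-2.4750e-01  5.1730e-01  1.3732e+00 -3.0000e-04  1.2499e+00 -1.5988e+00]
ee_pos [ 0.612  -0.117   0.1588]
eef_rot [-1.5720e+00  3.0000e-04  1.3514e+00]
force [-7.3731  0.4573  9.4437]
moment [ 0.0165  1.512  -0.4455]
grip_width 0.0458
```

Call:
{"fn": "jog_arm", "kwargs": {
  "targets": [
    [3, [0, 0, 0], -0.05],
    [3, [0, 0, 0], -0.1]
  ]
}}

```text
time_s: 15.3
ee_pos: [0.6125, -0.1172, 0.1585]
eef_rot: [-1.573, 0.001, 1.451]
force: [0.2, -2.8, 2.7]
grip_width: 0.0455
```

```bash
python3 -c "
from h import *
st()"
```

```text
time_s 15.3
qpos [-2.4770e-01  5.1790e-01  1.3730e+00 -3.0000e-04  1.2481e+00 -1.6987e+00]
ee_pos [ 0.6125 -0.1172  0.1585]
eef_rot [-1.5734e+00  6.0000e-04  1.4511e+00]
force [ 0.2258 -2.8155  2.7177]
moment [-0.8111 -0.1295 -0.2891]
grip_width 0.0455
```

Call:
{"fn": "jog_arm", "kwargs": {
  "targets": [
    [3, [0, 0, 0], -0.05]
  ]
}}

```text
time_s: 15.4
ee_pos: [0.6124, -0.1172, 0.1583]
eef_rot: [-1.573, 0.001, 1.501]
force: [-0.2, -2.7, 4.7]
grip_width: 0.0458
```

```bash
python3 -c "
from h import *
st()"
```

```text
time_s 15.4
qpos [-2.4770e-01  5.1810e-01  1.3731e+00 -5.0000e-04  1.2481e+00 -1.7487e+00]
ee_pos [ 0.6124 -0.1172  0.1583]
eef_rot [-1.5730e+00  9.0000e-04  1.5011e+00]
force [-0.2084 -2.684   4.6915]
moment [-0.5734  0.2752 -0.5815]
grip_width 0.0458
```

Call:
{"fn": "jog_arm", "kwargs": {
  "targets": [
    [3, [0, 0, 0], 0.05],
    [3, [0, 0, 0], 0.1],
    [3, [0, 0, 0], 0.15]
  ]
}}

```text
time_s: 15.7
ee_pos: [0.6123, -0.1166, 0.1583]
eef_rot: [-1.572, -0.0, 1.349]
force: [-2.7, 2.6, 10.4]
grip_width: 0.0456
```

```bash
python3 -c "
from h import *
st()"
```

```text
time_s 15.7
qpos [-2.4710e-01  5.1800e-01  1.3733e+00  3.0000e-04  1.2487e+00 -1.5958e+00]
ee_pos [ 0.6123 -0.1166  0.1583]
eef_rot [-1.5724e+00 -2.0000e-04  1.3486e+00]
force [-2.7443  2.6363 10.3726]
moment [0.5214 0.5902 0.545 ]
grip_width 0.0456
```

```bash
python3 - <<'E'
import pickle,cv2,numpy as np
d=pickle.load(open("d0.pkl","rb"))
im=np.zeros((440,760,3),np.uint8)
for j,(n,pts) in enumerate({"scene":[(232,210),(195,219),(151,232)],"top":[(306,164),(341,172),(377,181)]}.items()):
    for i,(u,v) in enumerate(pts):
        c=d[n]["img"][v-13:v+13,u-15:u+15].astype(float)
        c=np.clip(c*2.5,0,255).astype(np.uint8)
        im[j*220:j*220+208,i*250:i*250+240]=cv2.resize(c,(240,208),interpolation=cv2.INTER_CUBIC)
cv2.imwrite("pics/caps.png",im[:,:,::-1])
E
```

```text
(no output)
```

View pics/caps.png

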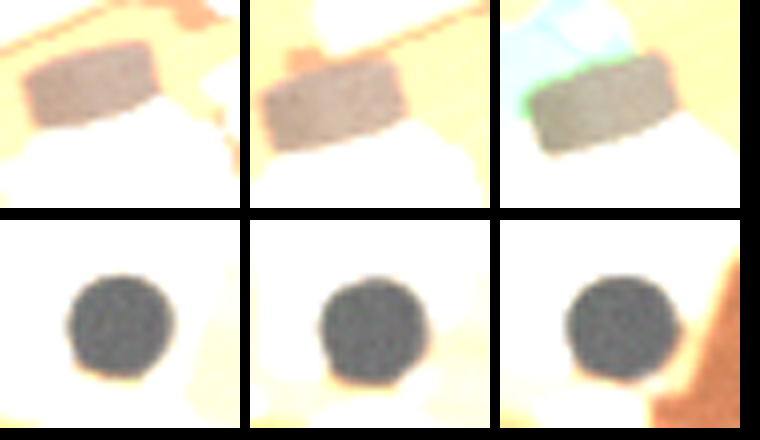

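The crops show plain black caps (top row scene view, bottom row top view) with no mark that reveals rotation. I'll compare counter-clockwise twist torques with finer sampling.

```bash
cat > m.py <<'E'
from station import ctrl
o=ctrl.get_obs(); print(o["time_s"].__round__(2),"yaw",round(o["eef_rot"][2],3),"Mz",round(o["moment"][2],3),"F",o["force"].round(1),"w",round(o["grip_width"]*1000,1))
E
python3 m.py
```

```text
15.7 yaw 1.349 Mz 0.545 F [-2.7  2.6 10.4] w 45.6
```

Call:
{"fn": "jog_arm", "kwargs": {
  "targets": [
    [3, [0, 0, 0], 0.05],
    [3, [0, 0, 0], 0.1],
    [3, [0, 0, 0], 0.15],
    [3, [0, 0, 0], 0.1],
    [3, [0, 0, 0], 0.05],
    [3, [0, 0, 0], 0.0]
  ]
}}

```text
time_s: 16.3
ee_pos: [0.6122, -0.117, 0.1581]
eef_rot: [-1.572, 0.0, 1.351]
force: [-0.4, -3.4, 2.6]
grip_width: 0.0454
```

```bash
python3 m.py
```

```text
16.3 yaw 1.351 Mz -0.631 F [-0.4 -3.4  2.6] w 45.4
```

Call:
{"fn": "jog_arm", "kwargs": {
  "targets": [
    [3, [0, 0, 0], -0.05]
  ]
}}

```text
time_s: 16.4
ee_pos: [0.612, -0.1173, 0.1585]
eef_rot: [-1.572, 0.001, 1.401]
force: [-4.5, -3.4, 7.3]
grip_width: 0.0453
```

```bash
python3 m.py
```

```text
16.4 yaw 1.401 Mz -0.906 F [-4.5 -3.4  7.3] w 45.3
```

Call:
{"fn": "jog_arm", "kwargs": {
  "targets": [
    [3, [0, 0, 0], -0.05]
  ]
}}

```text
time_s: 16.5
ee_pos: [0.6122, -0.1173, 0.1583]
eef_rot: [-1.572, 0.001, 1.451]
force: [2.9, -3.3, 0.2]
grip_width: 0.0457
```

```bash
python3 m.py
```

```text
16.5 yaw 1.451 Mz -0.71 F [ 2.9 -3.3  0.2] w 45.7
```

Call:
{"fn": "jog_arm", "kwargs": {
  "targets": [
    [3, [0, 0, 0], -0.05]
  ]
}}

```text
time_s: 16.6
ee_pos: [0.6122, -0.1174, 0.1581]
eef_rot: [-1.572, 0.001, 1.501]
force: [-2.4, -3.4, 4.3]
grip_width: 0.0458
```

```bash
python3 m.py
```

```text
16.6 yaw 1.501 Mz -0.649 F [-2.4 -3.4  4.3] w 45.8
```

Call:
{"fn": "jog_arm", "kwargs": {
  "targets": [
    [3, [0, 0, 0], -0.05]
  ]
}}

```text
time_s: 16.7
ee_pos: [0.6122, -0.1174, 0.158]
eef_rot: [-1.572, 0.001, 1.551]
force: [-3.0, -3.4, 2.9]
grip_width: 0.046
```

```bash
python3 m.py
```

```text
16.7 yaw 1.551 Mz -0.633 F [-3.  -3.4  2.9] w 46.0
```

L shows −0.63 to −0.91 N·m counter-clockwise, so it is tight like R. M gave only about −0.25, so M is the loose one. I'll go back to M and screw it home in strokes.

Call:
{"fn": "jog_arm", "kwargs": {
  "targets": [
    [7, [0, 0, 0], 0],
    [7, [0, 0, 0], 0],
    [7, [0, -5, 0], 0],
    [7, [-4, -5, 0.8], 0],
    [7, [-8, -5, 1.6], 0],
    [7, [-10.7, -5, 2.2], 0],
    [7, [-10.7, -5, 2.2], 0],
    [7, [-10.7, -2.5, 2.2], -0.05],
    [7, [-10.7, 0, 2.2], -0.05],
    [7, [-10.7, 0, 2.2], -0.05]
  ],
  "grip_force": 25
}}

```text
time_s: 17.7
ee_pos: [0.5866, -0.2219, 0.1542]
eef_rot: [-1.566, -0.003, 1.6]
force: [-0.1, -0.3, -0.3]
grip_width: 0.0701
```

Call:
{"fn": "jog_arm", "kwargs": {
  "targets": [
    [3, [0, 0, 0], 0],
    [3, [0, 0, 0], 0],
    [3, [0, 0, 0], 0],
    [3, [0, 0, 0], 0],
    [3, [0, 0, 0], 0],
    [3, [0, 0, 0], 0.05],
    [3, [0, 0, 0], 0.1]
  ]
}}

```text
time_s: 18.4
ee_pos: [0.588, -0.2232, 0.1581]
eef_rot: [-1.572, 0.0, 1.498]
force: [1.3, 0.9, 1.2]
grip_width: 0.0463
```

```bash
python3 m.py
```

```text
18.4 yaw 1.498 Mz 0.2 F [1.3 0.9 1.2] w 46.3
```

Call:
{"fn": "jog_arm", "kwargs": {
  "targets": [
    [3, [0, 0, 0], 0.05],
    [3, [0, 0, 0], 0.1]
  ]
}}

```text
time_s: 18.6
ee_pos: [0.588, -0.2232, 0.1578]
eef_rot: [-1.572, 0.0, 1.398]
force: [2.6, 0.9, 0.3]
grip_width: 0.0453
```

```bash
python3 m.py
```

```text
18.6 yaw 1.398 Mz 0.171 F [2.6 0.9 0.3] w 45.3
```

Call:
{"fn": "jog_arm", "kwargs": {
  "targets": [
    [3, [0, 0, 0], 0.05],
    [3, [0, 0, 0], 0.1]
  ]
}}

```text
time_s: 18.8
ee_pos: [0.5882, -0.2227, 0.1578]
eef_rot: [-1.572, -0.001, 1.298]
force: [1.2, 2.2, 5.0]
grip_width: 0.0455
```

```bash
python3 m.py
```

```text
18.8 yaw 1.298 Mz 0.356 F [1.2 2.2 5. ] w 45.5
```

Call:
{"fn": "jog_arm", "kwargs": {
  "targets": [
    [3, [0, 0, 0], 0.05],
    [3, [0, 0, 0], 0.1]
  ]
}}

```text
time_s: 19.0
ee_pos: [0.5883, -0.2225, 0.1581]
eef_rot: [-1.572, -0.001, 1.199]
force: [2.0, 5.5, 3.1]
grip_width: 0.0455
```

```bash
python3 m.py
```

```text
19.0 yaw 1.199 Mz 0.629 F [2.  5.5 3.1] w 45.5
```

Call:
{"fn": "jog_arm", "kwargs": {
  "targets": [
    [3, [0, 0, 0], 0.05],
    [3, [0, 0, 0], 0.1]
  ]
}}

```text
time_s: 19.2
ee_pos: [0.5882, -0.2226, 0.1583]
eef_rot: [-1.572, -0.001, 1.099]
force: [-0.2, 4.7, 5.8]
grip_width: 0.0464
```

```bash
python3 m.py
```

```text
19.2 yaw 1.099 Mz 0.799 F [-0.2  4.7  5.8] w 46.4
```

Call:
{"fn": "jog_arm", "kwargs": {
  "targets": [
    [3, [0, 0, 0], 0.05],
    [3, [0, 0, 0], 0.1]
  ]
}}

```text
time_s: 19.4
ee_pos: [0.5881, -0.2226, 0.1583]
eef_rot: [-1.572, -0.001, 0.999]
force: [2.1, 2.6, 2.0]
grip_width: 0.0467
```

```bash
python3 m.py
```

```text
19.4 yaw 0.999 Mz 0.704 F [2.1 2.6 2. ] w 46.7
```

Call:
{"fn": "jog_arm", "kwargs": {
  "targets": [
    [7, [0, 0, 0], 0],
    [7, [0, 0, 0], 0],
    [7, [0, 0, 0], -0.15],
    [7, [0, 0, 0], -0.3],
    [7, [0, 0, 0], -0.45],
    [7, [0, 0, 0], -0.5],
    [3, [0, 0, 0], -0.5],
    [3, [0, 0, 0], -0.5],
    [3, [0, 0, 0], -0.5],
    [3, [0, 0, 0], -0.5]
  ]
}}

```text
time_s: 20.4
ee_pos: [0.5877, -0.2234, 0.1574]
eef_rot: [-1.571, 0.0, 1.499]
force: [1.4, -0.9, -0.2]
grip_width: 0.0461
```

Call:
{"fn": "jog_arm", "kwargs": {
  "targets": [
    [3, [0, 0, 0], 0.05],
    [3, [0, 0, 0], 0.1],
    [3, [0, 0, 0], 0.15]
  ]
}}

```text
time_s: 20.7
ee_pos: [0.5877, -0.2235, 0.1581]
eef_rot: [-1.571, 0.001, 1.348]
force: [-3.6, 0.7, 4.5]
grip_width: 0.0455
```

```bash
python3 m.py
```

```text
20.7 yaw 1.348 Mz 0.509 F [-3.6  0.7  4.5] w 45.5
```

Call:
{"fn": "jog_arm", "kwargs": {
  "targets": [
    [3, [0, 0, 0], 0.05],
    [3, [0, 0, 0], 0.1]
  ]
}}

```text
time_s: 20.9
ee_pos: [0.5882, -0.2232, 0.158]
eef_rot: [-1.573, 0.0, 1.249]
force: [4.4, -0.2, 0.8]
grip_width: 0.0454
```

```bash
python3 m.py
```

```text
20.9 yaw 1.249 Mz 0.829 F [ 4.4 -0.2  0.8] w 45.4
```

Call:
{"fn": "jog_arm", "kwargs": {
  "targets": [
    [3, [0, 0, 0], 0.05],
    [3, [0, 0, 0], 0.1]
  ]
}}

```text
time_s: 21.1
ee_pos: [0.5884, -0.2231, 0.1579]
eef_rot: [-1.573, -0.0, 1.149]
force: [5.4, 0.1, 0.1]
grip_width: 0.0462
```

```bash
python3 m.py
```

```text
21.1 yaw 1.149 Mz 0.919 F [5.4 0.1 0.1] w 46.2
```

M is now home: torque rises to 0.8–0.9 N·m on the second stroke. I'll release, align the jaws with the row, regrip and pull along the pocket axis.

Call:
{"fn": "jog_arm", "kwargs": {
  "targets": [
    [7, [0, 0, 0], 0],
    [7, [0, 0, 0], 0],
    [7, [0, 0, 0], -0.1],
    [7, [0, 0, 0], -0.2],
    [7, [0, 0, 0], -0.2],
    [3, [0, 0, 0], -0.2],
    [3, [0, 0, 0], -0.2],
    [3, [0, 0, 0], -0.2],
    [3, [0, 0, 0], -0.2],
    [3, [0, 0, 0], -0.2]
  ],
  "grip_force": 45
}}

```text
time_s: 22.1
ee_pos: [0.5877, -0.2233, 0.1574]
eef_rot: [-1.571, 0.0, 1.35]
force: [-0.5, -0.5, -0.1]
grip_width: 0.045
```

Call:
{"fn": "jog_arm", "kwargs": {
  "targets": [
    [3, [0, -0.5, 0.3], 0],
    [3, [0, -1.0, 0.6], 0],
    [3, [0, -1.7, 1.0], 0]
  ]
}}

```text
time_s: 22.4
ee_pos: [0.5775, -0.2209, 0.1747]
eef_rot: [-1.57, -0.0, 1.35]
force: [0.9, -0.4, -2.8]
grip_width: 0.045
```

```bash
python3 - <<'E'
from h import *
from station import optics
st()
c=optics.camera("scene")
cv2.imwrite("pics/p3.png",cv2.resize(c["img"][130:310,90:330],(800,600))[:,:,::-1])
E
```

```text
time_s 22.4
qpos [-0.4246  0.4932  1.3709  0.      1.278  -1.7745]
ee_pos [ 0.5775 -0.2209  0.1747]
eef_rot [-1.5703e+00 -1.0000e-04  1.3500e+00]
force [ 0.8709 -0.3594 -2.7712]
moment [-0.0817 -0.134   0.0539]
grip_width 0.045
```

View pics/p3.png

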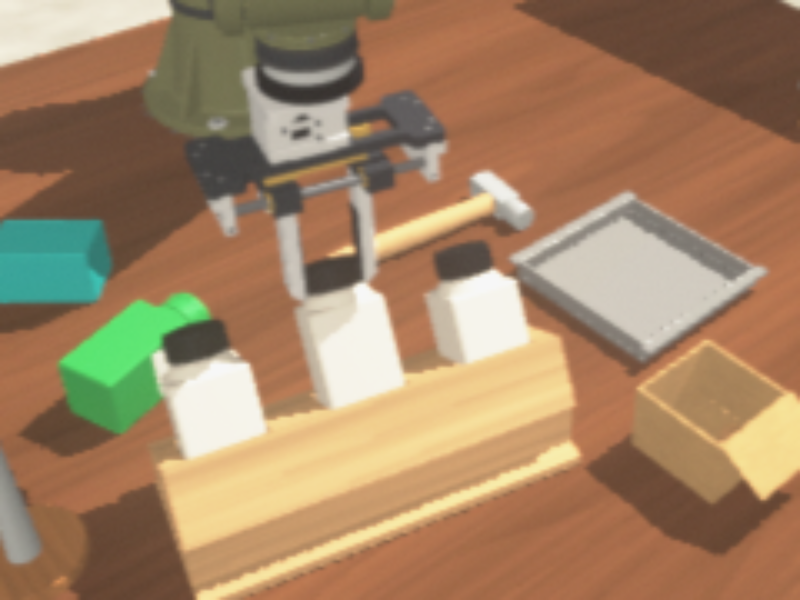

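The middle bottle has risen about 20 mm (cap at (330,270) in the crop) and the neighbours are still seated. Continuing to pull it out.

Call:
{"fn": "jog_arm", "kwargs": {
  "targets": [
    [3, [0, -1.0, 0.6], 0],
    [3, [0, -2.1, 1.2], 0],
    [3, [0, -3.2, 1.8], 0],
    [3, [0, -4.3, 2.4], 0],
    [3, [0, -5.5, 3.0], 0],
    [3, [0, -7, 3.4], 0],
    [3, [0, -9, 3.7], 0],
    [3, [0, -11, 3.8], 0],
    [3, [0, -13, 3.8], 0],
    [3, [0, -14.5, 3.8], 0]
  ]
}}

```text
time_s: 23.45
ee_pos: [0.5407, -0.2127, 0.3218]
eef_rot: [-1.572, 0.0, 1.35]
force: [-0.1, 0.0, -2.8]
grip_width: 0.0451
```

```bash
python3 - <<'E'
from h import *
from station import optics
st()
c=optics.camera("scene")
cv2.imwrite("pics/p4.png",cv2.resize(c["img"][90:310,90:350],(709,600))[:,:,::-1])
import pickle; t=pickle.load(open("d0.pkl","rb"))["top"]; P=cloud(t); print("tray edge pts (rows148-205,cols207-260):",P[176,234].round(3),P[150,234].round(3),P[203,234].round(3),P[176,209].round(3),P[176,259].round(3))
go(.56,.115,.32,1.42)
E
```

```text
time_s 23.45
qpos [-0.4378  0.3188  1.2737 -0.      1.5475 -1.7878]
ee_pos [ 0.5407 -0.2127  0.3218]
eef_rot [-1.5724e+00  4.0000e-04  1.3500e+00]
force [-0.0851  0.0151 -2.7674]
moment [-0.0016  0.0602  0.0139]
grip_width 0.0451
tray edge pts (rows148-205,cols207-260): [0.594 0.109 0.001] [0.68  0.11  0.023] [0.502 0.105 0.002] [0.59  0.193 0.011] [0.597 0.023 0.   ]
shift cm [32.4   0.35  5.34] turn -0.07
```

View pics/p4.png

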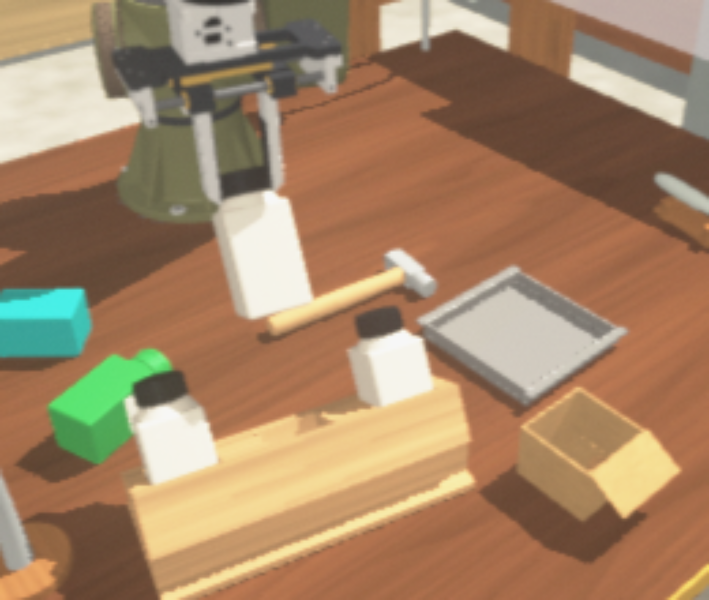

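The bottle is out and still tilted in the grip, the neighbours are seated, and the tray is clear. Now I'll carry it over the tray and lower it.

Call:
{"fn": "jog_arm", "kwargs": {
  "targets": [
    [3, [2, 0, 0.2], 0],
    [3, [5, 0, 0.6], 0],
    [3, [9, 0, 1.0], 0],
    [3, [13, 0, 1.5], 0],
    [3, [17, 0, 2.0], 0],
    [3, [21, 0, 2.4], 0],
    [3, [25, 0, 2.9], 0],
    [3, [28.5, 0, 3.3], 0],
    [3, [31, 0, 3.6], 0],
    [3, [32.2, 0, 3.7], 0]
  ]
}}

```text
time_s: 24.5
ee_pos: [0.575, 0.1115, 0.3195]
eef_rot: [-1.57, -0.0, 1.352]
force: [0.1, -0.2, -2.7]
grip_width: 0.0449
```

Call:
{"fn": "jog_arm", "kwargs": {
  "targets": [
    [3, [0, 1.5, 0], 0],
    [3, [0, 4, 0], 0],
    [3, [0, 7, 0], 0],
    [3, [0, 10, 0], 0],
    [3, [0, 13, 0], 0],
    [3, [0, 15, 0], 0],
    [3, [0, 16.5, 0], 0],
    [3, [0, 16.5, 0], 0]
  ]
}}

```text
time_s: 25.3
ee_pos: [0.5744, 0.1088, 0.1525]
eef_rot: [-1.567, 0.001, 1.349]
force: [0.9, 0.2, -2.3]
grip_width: 0.0452
```

```bash
python3 m.py; python3 -c "
from h import *
st()"
```

```text
25.3 yaw 1.349 Mz -0.005 F [ 0.9  0.2 -2.3] w 45.2
time_s 25.3
qpos [ 1.2460e-01  4.4360e-01  1.4978e+00 -1.0000e-04  1.2040e+00 -1.2247e+00]
ee_pos [0.5744 0.1088 0.1525]
eef_rot [-1.5673e+00  1.4000e-03  1.3494e+00]
force [ 0.872   0.1638 -2.3404]
moment [-0.0098  0.185  -0.0047]
grip_width 0.0452
```

Call:
{"fn": "jog_arm", "kwargs": {
  "targets": [
    [3, [0, 0, 0], 0],
    [3, [0, 0, 0], 0]
  ],
  "grip_force": 20
}}

```text
time_s: 25.5
ee_pos: [0.5758, 0.1094, 0.1557]
eef_rot: [-1.572, -0.001, 1.35]
force: [-0.6, 1.4, -3.8]
grip_width: 0.0456
```

Call:
{"fn": "jog_arm", "kwargs": {
  "targets": [
    [3, [0, 0, 0], 0],
    [3, [0, 0, 0], 0],
    [3, [0, 0, 0], 0]
  ],
  "grip_force": 10
}}

```text
time_s: 25.8
ee_pos: [0.5753, 0.1096, 0.1547]
eef_rot: [-1.571, -0.0, 1.35]
force: [-0.5, 0.6, -3.7]
grip_width: 0.0457
```

```bash
python3 m.py; cat >> h.py <<'E'
def tilt(name=None):
    from station import optics
    c=optics.camera("scene");P=cloud(c);hsv=cv2.cvtColor(c["img"],cv2.COLOR_RGB2HSV)
    m=(hsv[...,1]<45)&(hsv[...,2]>120)&(abs(P[...,0]-.58)<.12)&(abs(P[...,1]-.11)<.08)&(P[...,2]>.045)&(P[...,2]<.125)
    for lo in np.arange(.005,.15,.02):
        q=P[m&(P[...,2]>lo)&(P[...,2]<lo+.02)]
        if len(q)>5: print("z",round(lo+.01,3),"x",np.percentile(q[:,0],[5,50,95]).round(3),"y",np.percentile(q[:,1],[5,95]).round(3),len(q))
    if name: cv2.imwrite(name,cv2.resize(c["img"][110:250,200:360],(686,600))[:,:,::-1])
E
python3 -c "
from h import *
tilt('pics/p5.png')"
```

```text
25.8 yaw 1.35 Mz -0.008 F [-0.5  0.6 -3.7] w 45.7
z 0.055 x [0.575 0.626 0.636] y [0.067 0.115] 136
z 0.075 x [0.569 0.621 0.631] y [0.068 0.117] 145
z 0.095 x [0.573 0.615 0.625] y [0.07  0.118] 142
z 0.115 x [0.566 0.609 0.618] y [0.07  0.121] 146
```

View pics/p5.png

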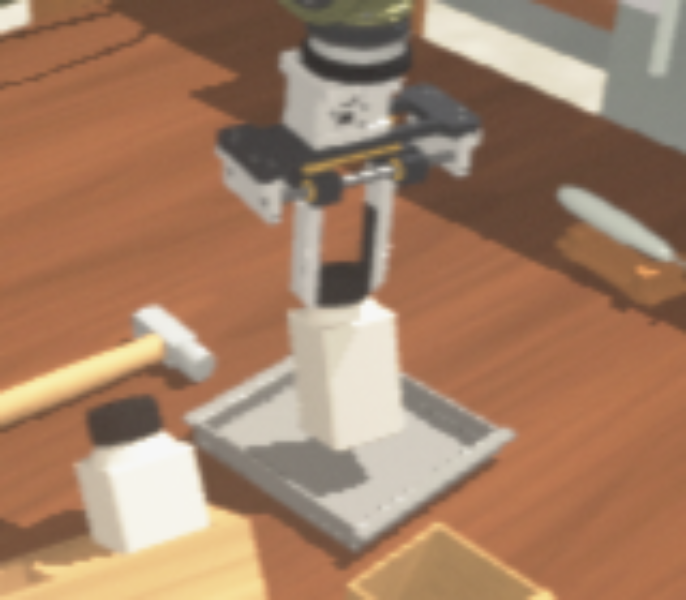

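The bottle is swinging upright over the tray, with tilt now about 0.29 rad. I'll lower it closer to the floor and ease the grip.

Call:
{"fn": "jog_arm", "kwargs": {
  "targets": [
    [3, [0, 0.5, 0], 0],
    [3, [0, 1.0, 0], 0],
    [3, [0, 1.5, 0], 0],
    [3, [0, 2.0, 0], 0],
    [3, [0, 2.0, 0], 0]
  ],
  "grip_force": 9
}}

```text
time_s: 26.35
ee_pos: [0.5758, 0.1097, 0.1347]
eef_rot: [-1.572, -0.001, 1.35]
force: [-0.7, 0.9, 1.8]
grip_width: 0.0459
```

Call:
{"fn": "jog_arm", "kwargs": {
  "targets": [
    [3, [0, 0, 0], 0],
    [3, [0, 0, 0], 0],
    [3, [0, 0, 0], 0],
    [3, [0, 0, 0], 0]
  ],
  "grip_force": 7
}}

```text
time_s: 26.75
ee_pos: [0.5754, 0.1096, 0.1346]
eef_rot: [-1.571, -0.0, 1.35]
force: [0.2, 2.4, 3.8]
grip_width: 0.0456
```

```bash
python3 m.py;python3 -c "
from h import *
tilt()"
```

```text
26.75 yaw 1.35 Mz 0.034 F [0.2 2.4 3.8] w 45.6
z 0.055 x [0.571 0.62  0.63 ] y [0.068 0.116] 140
z 0.075 x [0.564 0.615 0.626] y [0.069 0.12 ] 142
z 0.095 x [0.567 0.609 0.618] y [0.07  0.118] 138
z 0.115 x [0.576 0.599 0.614] y [0.073 0.125] 147
```

Call:
{"fn": "jog_arm", "kwargs": {
  "targets": [
    [3, [0, 0, 0], 0],
    [3, [0, 0, 0], 0],
    [3, [0, 0, 0], 0],
    [3, [0, 0, 0], 0]
  ],
  "grip_force": 5.5
}}

```text
time_s: 27.2
ee_pos: [0.5754, 0.1096, 0.1346]
eef_rot: [-1.571, -0.0, 1.35]
force: [0.9, 1.5, 4.5]
grip_width: 0.0455
```

```bash
python3 m.py;python3 -c "
from h import *
tilt();st()"
```

```text
27.2 yaw 1.35 Mz 0.022 F [0.9 1.5 4.5] w 45.5
z 0.055 x [0.571 0.62  0.631] y [0.068 0.117] 137
z 0.075 x [0.565 0.615 0.626] y [0.069 0.12 ] 149
z 0.095 x [0.563 0.609 0.619] y [0.071 0.119] 139
z 0.115 x [0.577 0.599 0.613] y [0.073 0.125] 147
time_s 27.25
qpos [ 0.1257  0.4633  1.5138  0.      1.1642 -1.2243]
ee_pos [0.5754 0.1096 0.1346]
eef_rot [-1.5711e+00 -1.0000e-04  1.3500e+00]
force [0.6739 1.242  3.4875]
moment [ 0.3712 -0.1458  0.025 ]
grip_width 0.0457
```

Call:
{"fn": "jog_arm", "kwargs": {
  "targets": [
    [3, [0, -0.5, 0], 0],
    [3, [0, -1.0, 0], 0],
    [3, [0, -1.3, 0], 0],
    [3, [0, -1.3, 0], 0],
    [3, [0, -1.3, 0], 0],
    [3, [0, -1.3, 0], 0]
  ],
  "grip_force": 5.5
}}

```text
time_s: 27.85
ee_pos: [0.5751, 0.1096, 0.1472]
eef_rot: [-1.57, 0.0, 1.35]
force: [0.3, -0.6, -2.9]
grip_width: 0.0457
```

```bash
python3 m.py;python3 -c "
from h import *
tilt()"
```

```text
27.85 yaw 1.35 Mz -0.017 F [ 0.3 -0.6 -2.9] w 45.7
z 0.055 x [0.557 0.604 0.613] y [0.071 0.12 ] 118
z 0.075 x [0.56  0.603 0.612] y [0.071 0.122] 123
z 0.095 x [0.56  0.601 0.61 ] y [0.071 0.12 ] 117
z 0.115 x [0.556 0.595 0.608] y [0.074 0.124] 165
```

It hangs nearly vertical now, about 0.06 rad. Lowering onto the floor.

Call:
{"fn": "jog_arm", "kwargs": {
  "targets": [
    [3, [0, 0.3, 0], 0],
    [3, [0, 0.6, 0], 0],
    [3, [0, 0.9, 0], 0],
    [3, [0, 1.1, 0], 0],
    [3, [0, 1.3, 0], 0],
    [3, [0, 1.5, 0], 0],
    [3, [0, 1.5, 0], 0]
  ],
  "grip_force": 5.5
}}

```text
time_s: 28.6
ee_pos: [0.5763, 0.1095, 0.1336]
eef_rot: [-1.574, -0.001, 1.35]
force: [1.2, -0.9, 5.2]
grip_width: 0.0459
```

```bash
python3 m.py;python3 -c "
from h import *
tilt()"
```

```text
28.6 yaw 1.35 Mz -0.002 F [ 1.2 -0.9  5.2] w 45.9
z 0.055 x [0.557 0.604 0.614] y [0.072 0.121] 115
z 0.075 x [0.559 0.603 0.612] y [0.072 0.124] 115
z 0.095 x [0.555 0.6   0.611] y [0.072 0.125] 158
z 0.115 x [0.572 0.593 0.603] y [0.078 0.122] 73
```

Call:
{"fn": "jog_arm", "kwargs": {
  "targets": [
    [5.5, [0, 0, 0], 0],
    [7, [0, 0, 0], 0],
    [7.5, [0, 0, 0], 0],
    [7.5, [0, -2, 0], 0],
    [7.5, [0, -5, 0], 0],
    [7.5, [0, -9, 0], 0],
    [7.5, [0, -13, 0], 0],
    [7.5, [-2, -14, 4], 0],
    [7.5, [-2, -14, 9], 0],
    [7.5, [-2, -14, 14], 0]
  ]
}}

```text
time_s: 29.65
ee_pos: [0.4326, 0.1205, 0.2723]
eef_rot: [-1.571, -0.0, 1.349]
force: [-0.2, 0.7, -0.4]
grip_width: 0.0751
```

Call:
{"fn": "jog_arm", "kwargs": {
  "targets": [
    [7.5, [0, 0, 5], 0],
    [7.5, [0, 0, 10], 0],
    [7.5, [0, 0, 10], 0],
    [7.5, [0, 0, 10], 0]
  ]
}}

```text
time_s: 30.05
ee_pos: [0.3366, 0.1429, 0.2731]
eef_rot: [-1.572, -0.001, 1.351]
force: [0.8, 0.0, -0.3]
grip_width: 0.0752
```

```bash
python3 m.py;python3 - <<'E'
from h import *
from station import optics
import pickle
tilt()
d0=pickle.load(open("d0.pkl","rb"))
c=optics.camera("top");s=optics.camera("scene")
for n,x in(("d0",d0["top"]),("now",c)):
    P=cloud(x);hsv=cv2.cvtColor(x["img"],cv2.COLOR_RGB2HSV)
    m=((hsv[...,2]<75)&(P[...,2]>0.11)&(P[...,2]<0.18)&(P[...,0]>.5)&(P[...,1]<.2)&(x["range_z"]>0)).astype(np.uint8)
    k,l,st_,ce=cv2.connectedComponentsWithStats(m)
    for i in range(1,k):
        if st_[i,4]>40: print(n,P[l==i].mean(0).round(4),st_[i,4])
im=np.vstack([c["img"][60:300],s["img"][110:330]]);cv2.imwrite("pics/end.png",im[:,:,::-1])
E
```

```text
30.05 yaw 1.351 Mz 0.012 F [ 0.8  0.  -0.3] w 75.2
z 0.055 x [0.556 0.606 0.615] y [0.071 0.121] 123
z 0.075 x [0.564 0.605 0.616] y [0.071 0.12 ] 110
z 0.095 x [0.561 0.604 0.615] y [0.072 0.12 ] 153
z 0.115 x [0.569 0.598 0.606] y [0.08  0.115] 54
d0 [ 0.6055 -0.1174  0.1613] 128
d0 [ 0.5819 -0.2238  0.1611] 137
d0 [ 0.5585 -0.3302  0.1615] 142
now [ 0.6081 -0.1181  0.1623] 130
now [0.579  0.1041 0.1352] 117
now [ 0.56   -0.3311  0.1622] 141
```

View pics/end.png

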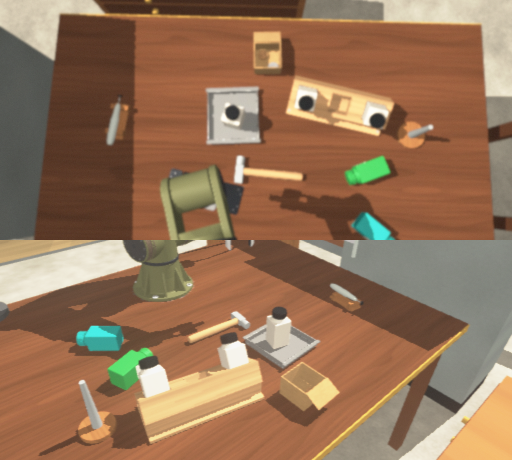

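The bottle stands upright in the tray (cap at (232,113) in the top half of the picture). Both tight bottles are seated and the bystanders look unmoved. Handing in.

```bash
python3 -c "
from station import ctrl
print(ctrl.hand_in())"
```

```text
the job is handed in; nothing more can be done
None
```

The loose cap was on the middle bottle. I screwed it home while the bottle was still in the rack, then stood the bottle upright on the tray floor. I handed in at about 30 s of the 64 s allowed; the hand-in gives no verdict.

**Finding the loose cap:** My first readings were unclear, because a vertical gripper drags on the tilted caps. The repeat twists separated them:

| Bottle | Direction | Torque at 25 N grip |
|---|---|---|
| Left | counter-clockwise | 0.63–0.91 N·m (tight) in the decisive test; an earlier pass was noisier, 0.29–0.58 |
| Right | clockwise | 0.64–0.71 N·m (tight) |
| Middle | counter-clockwise | 0.24–0.40 N·m (loose) |

**Screwing it home:** On the first clockwise stroke the middle cap's torque rose from about 0.2 to 0.7–0.8 N·m. A second stroke reached 0.8–0.9 N·m, which I took as the stop. I had backed this cap off a little while testing it counter-clockwise, before the final tightening.

**Moving the bottle:** I pulled it out along the pocket axis by its cap. Over the tray I eased the grip so that it swung upright, then set it down with about 5 N.

**Last checks:**
- **Placed bottle:** it stands about 0.03 rad or less off vertical. The cap centre is about 16 mm from the tray centre in x and 5 mm in y.
- **Tight bottles:** both read within 3 mm of where they started.
- **Bystanders:** they look unmoved in the final pictures; I did not measure them.
- **Gripper:** it is clear of everything.
- **Cap angle:** it can't be seen in the images, so "home" rests on the torque readings alone.

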